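# Load a tray into the vision station

## Task

Load the tray of black caps into the vision station: turn the key of its cam latch a full quarter turn clockwise so that the red cam lets go of the guard panel, swing the orange panel open at least square to the front, then slide the tray along the bench, without lifting it, in through the opening under the roof until it is fully home against the stop at the back. Leave the latch undone and the panel open, and leave the calculator, marker rack and mug where they are.

Things in the scene. Friction and masses are not known exactly. Their poses are not given: they have to be found in the camera images.
- station: Low white box, camera mast at its back, fixed; place and heading vary. Origin: on the bench, middle of the doorway, in the front face's plane. x points in (the way the tray goes), y to the grey column and latch. Opening 108 mm wide (y -54 to 54), 60 mm high; roof from x = 22 on, top at 70 mm; camera and mast at x over 100, 203 mm high. Column y 54 to 106. No floor: the tray slides on the bench.
- back_stop (a point): Middle of the black back stop's face, at station x = 142, y = 0, 30 mm up. The side walls run straight from the doorway to it, 108 mm apart.
- rail_mouth (a point): Point midway between the outer ends of two fixed aluminium floor rails (11 mm high, 8 mm wide), at station x = -98 mm. They stand about 148 mm apart here and narrow to about 110 mm at the doorway, guiding the tray in.
- latch (a joint): Angle of key and cam (rad): 0 locked, 1.571 undone (end stop); grows clockwise seen from above, about the vertical axis through key_grip. Stiff: stays where left (friction 0.25 N m). May start up to 0.2 rad turned, still blocking the panel. Below it stands a fixed steel block 40 mm high at station x -33 to 0, y 73 to 103.
- cam_tip (a point): Tip of the red cam bar (12 mm wide, 42 to 52 mm above the bench, reaching 42 mm out from the key's axis). At latch 0 it points along the station's -y, across the front of the panel's free edge, and holds it shut (a hard pull of some 15 N would force it, which is not the way); at 1.571 it points along -x, clear of the panel.
- key_grip (a point): Point to grip on the key, on its turning axis (station x = -24, y = 88), 103 mm above the bench. The brass bow is a flat upright plate 10 mm thick, 36 mm long, from 82 to 116 mm high, its long side along the cam (station y at latch 0, station x at 1.571). The point's axes turn with the key: x across the thickness, y along the length (cam to -y).
- panel (a joint): Opening angle of the orange guard panel (rad): 0 shut, 1.571 square to the front, stop at 1.9. Grows counter-clockwise seen from above, swinging out to the station's -x; stays where left (friction 0.06 N m).
- panel_handle (a point): Near the top of the panel's pull: an upright round steel bar, 12 mm in diameter, from 12 to 110 mm above the bench (this point at 104), 41 mm in front of the hinge line's plane and 100 mm along the panel from the hinge; two stubs at 26 and 56 mm height hold it. When shut at station x = -48, y = 22 mm. Can be pinched from above.
- panel_hinge (a point): On the panel's vertical hinge axis, at bench height (station x = -7, y = -78 mm). The orange panel is 140 mm wide, 10 mm thick, from 14 to 68 mm high; its free edge is on the latch side.
- tray: White open tray, flat upright walls, 140 mm long (its x), 100 wide (y), 30 high, walls 5 mm, about 0.35 kg, with a row of black caps fixed in it. Origin: centre of its underside. Lies loose on the bench in front of the station, its x axis within 0.45 rad of the station's. Fully home its origin is at station x = 72, y = 0, its rear wall 2 mm inside the doorway.
- calculator: White desk calculator 125 x 72 x 16 mm, loose bystander, origin: centre of its underside. Leave alone.
- marker_rack: Blue rack with markers, 70 x 130 mm, about 140 mm high, loose bystander, origin: centre of its underside. Leave alone.
- mug: Orange mug 80 mm in diameter, 90 mm high, loose bystander, origin: centre of its underside. Leave alone.
There are look-alikes about, which are no part of the job. What is shaped like the tray but blue or brown is not meant.

How it is judged:
By the outcome, as a careful person would: the job done as asked, in the order asked, and still so for the second after the job is handed in, with the robot touching nothing.
It also fails if it takes over 72 s, if anything falls off the work surface, if the arm or the gripper's body presses on something with over 40 N, if the wrist force passes 120 N, or if a joint passes its speed limit or range.

## Robot

A 6-joint arm with a two-finger parallel gripper is mounted at the origin on the work surface. World frame = base frame: x ahead of the robot, y to its left, z up, the work surface at z = 0. Lengths are in m, angles in rad, forces in N, time in s.
With the tool pointing down it reaches from about 0.35 to 0.775 m from the base axis. Payload 5.5 kg.
Tool frame: the origin (TCP) lies between the finger pads; the fingertips stand bot.tip_reach ahead of it and the grasp point (between the pads) lies 6 mm ahead of it (bot.tip_reach is the distance from the TCP to the fingertips, in m); z points along the fingers, y is the line along which they close (so a half turn about z gives the same grasp; the last joint's range is limited). The gripper opens to 85 mm and grips with 20 to 120 N. Pads are 22 mm wide; open, the fingers measure 114 mm over their backs; the gripper's body (76 mm by 85 mm) begins 54 mm behind the grasp point. The pads swing forward as they close: fully open they stand 13 mm farther back than shut.
Start: joints at [-0.14, 0.313, 0.046, 1.304, 0, 1.431], TCP at [0.575, -0, 0.256] pointing down, gripper open.
Joint ranges: [-2.76, 2.76], [-0.86, 1.69], [-1.03, 1.26], [-2.2, 2.34], [-1.47, 1.5], [-3.14, 3.14]. Speed limits (rad/s): [2.57, 2.57, 3.14, 3.14, 3.14, 3.14].

## Interface

Orientations are given as a rotation vector (axis times angle).
In Python, from rig import bot gives the robot as it stands.
- The arm moves only by the tool move_arm, never from a script. Its argument "rows" is a list of rows, each a list of 6 numbers: the shift along the tool's x, y, z in mm, then the turn, a rotation vector about the tool's x, y, z in degrees. In form: [[tx, ty, tz, rx, ry, rz], ...]. A call has 1 to 12 rows; each row shifts and turns the commanded pose from where the row before left it, along the tool's axes as they then stand; what a row does not reach is not made up. A row lasts 1/8 s, in which the tool goes at most 62.5 mm and 10.7 degrees, less where a joint would pass 70% of its speed; a pose out of reach is approached as far as the arm can. A call with a gripper value outside its range is refused whole. "claw" is the opening, from -1 (shut) to 1 (fully open), set as the call begins (left out, the last holds). The fingers move at their own pace and stop on an object; the grip force is fixed at half the most. Time passes only in rows, so rows that do not move let the fingers close. It gives the time, the measured TCP pose, the force, the opening and the grip force at its end, in the units of the state.
- bot.get_state(): the state, without advancing time (a new reading comes with each control period).
- bot.camera(name): name is "scene" or "side" or "wrist"; returns a dict with "frame" (384x512x3 uint8, red, green, blue), "fx", "fy", "cx", "cy" (pixels), "R" (3x3) and "t" (3): a world point X has camera coordinates R X + t; the wrist camera has in their place "T_tool_cam" (4x4, takes a point from camera to tool coordinates, whose origin is the TCP and whose axes are the flange's). Camera axes: x right, y down, z forward; pixel columns grow to the right and rows downward; lengths in m; the calibration is good to about 2 mm. The wrist camera is an equidistant fisheye: a pixel r from the principal point sees the ray r / f radians off the axis. A picture is of the moment at which its call begins: read the wrist's pose just before it. There is no depth.
- bot.finish_job(): hands the job in; it is judged then, once.
The state is a dict: "time_s": time; "joint_pos": joint angles; "dq": joint speeds; "effort": joint torques, N m; "tool_pos": TCP position; "tcp_rot": TCP orientation; "contact_force": force on the tool from outside, world axes, zero at the start; "torque": the same for the moment, N m; "opening": opening from 0.0 (shut) to 1.0 (fully open); "finger_force": force on a finger pad.
Only numpy, scipy, OpenCV 4.12 (cv2) and the standard library are available. Lean on these libraries where they do the work, as an engineer would, in place of code of your own. Each camera call takes 0.05 s, during which the arm holds its last target. There are 200 camera calls.

## Working session

There is one attempt and no reset: what is moved stays moved. The work goes in short steps, Python scripts to look and compute and a tool call to move; the robot and the scene stay as the last step left them, time stands still between calls to the robot, and variables do not carry over. Pictures are saved under pics/ and viewed, at most 10 in all, crops included, and the job is handed in when it is done.

Besides the shell and the picture viewer there is one more tool, called after "Call:" as name([rows], argument=value, ...), one row to a line, values as JSON. move_arm: Moves the arm, as the interface text tells. Its arguments: {"type":"object","properties":{"rows":{"type":"array"},"claw":{"type":"number"}},"required":["rows"]}

```bash
mkdir -p pics; cat > h.py <<'E'
import numpy as np, cv2, json
from scipy.spatial.transform import Rotation as Ro
from rig import bot
def snap(n,fn):
    c=bot.camera(n); cv2.imwrite('pics/'+fn,c['frame'][:,:,::-1]); np.save('pics/'+fn+'.npy',c,allow_pickle=True); return c
def load(fn): return np.load('pics/'+fn+'.npy',allow_pickle=True).item()
def ray(c,u,v):
    d=np.array([(u-c['cx'])/c['fx'],(v-c['cy'])/c['fy'],1.]); R=np.array(c['R']); t=np.array(c['t'])
    return -R.T@t, R.T@d/np.linalg.norm(d)
def onz(c,u,v,z):
    o,d=ray(c,u,v); return o+d*(z-o[2])/d[2]
def proj(c,X):
    p=np.array(c['R'])@np.array(X)+np.array(c['t']); return np.array([c['fx']*p[0]/p[2]+c['cx'],c['fy']*p[1]/p[2]+c['cy']])
def tri(c1,p1,c2,p2):
    o1,d1=ray(c1,*p1);o2,d2=ray(c2,*p2)
    s=np.linalg.lstsq(np.c_[d1,-d2],o2-o1,rcond=None)[0]; a=o1+s[0]*d1;b=o2+s[1]*d2
    return (a+b)/2,np.linalg.norm(a-b)
E
python3 - <<'E'
from h import *
a=snap('scene','s0.png')['frame'];b=snap('side','d0.png')['frame']
for n in('scene','side'):
    pass
s=bot.get_state();print(s,bot.tip_reach)
for f in('s0.png','d0.png'):
    c=load(f);print(-np.array(c['R']).T@c['t'],c['fx'])
E
```

```text
{'time_s': 0.1, 'joint_pos': array([-1.39608884e-01,  3.13899892e-01,  4.50935214e-02,  1.30359692e+00,
        2.21546430e-06,  1.43118682e+00]), 'dq': array([-0.00114283, -0.00234224,  0.00156134, -0.00052148,  0.00149712,
       -0.00048642]), 'effort': array([ 3.58776997e-03, -4.81727242e+01,  2.99244744e+01,  1.27543980e-02,
       -1.12281841e-04,  1.60051752e-05]), 'tool_pos': array([5.74586681e-01, 4.39595445e-05, 2.55512845e-01]), 'tcp_rot': array([-2.22053210e+00, -2.22053348e+00,  1.51574525e-03]), 'contact_force': array([-0.54893692,  0.17282074, -0.37494808]), 'torque': array([0.02022617, 0.03666649, 0.03065678]), 'finger_force': 0.0, 'opening': 0.997124814501645} 0.025
[1.59427909 0.05750966 1.03605061] 460.8908352241606
[0.3286378  0.97053254 0.88340991] 416.8928118039319
```

View pics/s0.png

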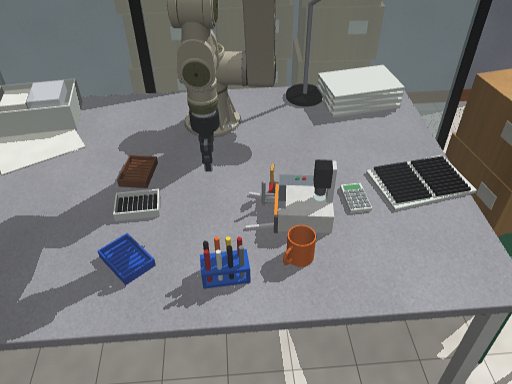

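View pics/d0.png

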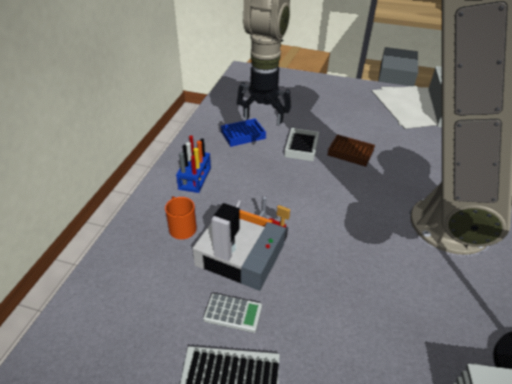

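Scene view: station at about (295,205), the white tray with black caps at (137,204), a brown one at (138,171), a blue one at (127,258), and a big white tray at (420,180). The calculator is at (355,198), the mug at (300,246) and the rack at (225,265). The small white tray at (137,204) fits the colour and size, so I'll confirm it in the crop.

```bash
python3 - <<'E'
from h import *
a=load('s0.png')['frame'][:,:,::-1];b=load('d0.png')['frame'][:,:,::-1]
A=cv2.resize(a[150:250,230:350],None,fx=4.6,fy=4.6,interpolation=cv2.INTER_CUBIC)[:460,:552]
A2=cv2.resize(a[180:225,105:165],None,fx=4,fy=4,interpolation=cv2.INTER_CUBIC)
o=np.zeros((600,800,3),np.uint8);o[:460,:552]=A;o[:180,556:796]=A2
cv2.imwrite('pics/c1.png',o)
B=cv2.resize(b[180:300,185:305],(600,600),interpolation=cv2.INTER_CUBIC)
o=np.zeros((600,800,3),np.uint8);o[:,:600]=B;o[:200,605:785]=cv2.resize(b[120:170,278:323],(180,200),interpolation=cv2.INTER_CUBIC)
cv2.imwrite('pics/c2.png',o)
s=load('s0.png');d=load('d0.png')
def big(c,lo,hi,box):
    u0,v0,u1,v1=box; h=cv2.cvtColor(c['frame'],cv2.COLOR_RGB2HSV)
    m=np.zeros(h.shape[:2],np.uint8);m[v0:v1,u0:u1]=cv2.inRange(h,lo,hi)[v0:v1,u0:u1]
    k=max(cv2.findContours(m,0,2)[0],key=cv2.contourArea);return k
for c,box in((s,(105,180,165,225)),(d,(278,120,325,168))):
    # print hsv of tray and bench
    h=cv2.cvtColor(c['frame'],cv2.COLOR_RGB2HSV);print(h[box[1]:box[3]:6,box[0]:box[2]:6].tolist()[3])
    print(h[box[1]+2,box[0]+2])
E
```

```text
[[126, 12, 108], [120, 10, 105], [75, 7, 74], [60, 7, 142], [105, 17, 30], [120, 7, 38], [120, 18, 43], [120, 8, 62], [60, 5, 93], [54, 9, 144]]
[120   8 158]
[[120, 15, 133], [120, 17, 134], [66, 8, 151], [120, 44, 23], [110, 55, 14], [120, 43, 12], [80, 13, 60], [124, 22, 81]]
[110  26  59]
```

View pics/c1.png

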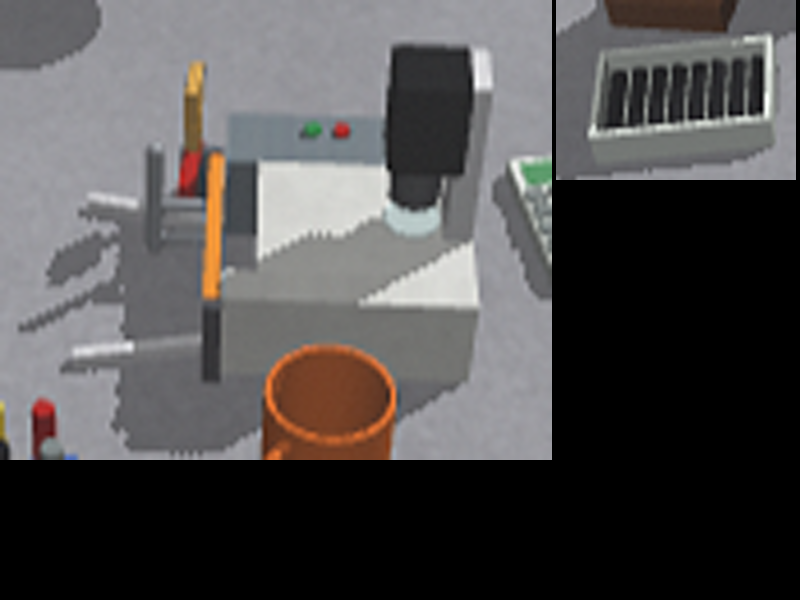

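View pics/c2.png

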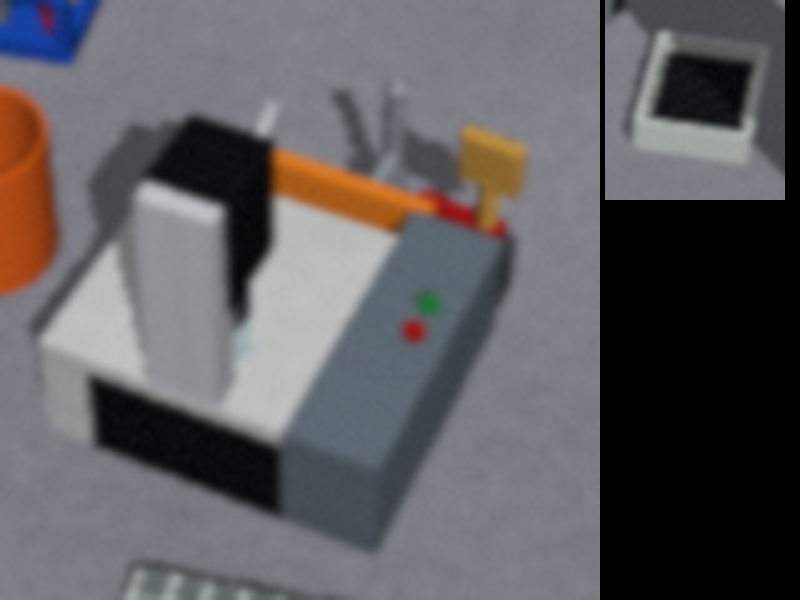

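The crop confirms the tray: white, open, with a single row of black caps. The station front faces -Y world: key bow at scene (272.8,165), handle top at (263.3,182), rail tips at (249,193) and (245,228). In the side view the bow is at (284,207) and the handle top at (264,197). Next I triangulate these.

```bash
cat >> h.py <<'E'
def corners(k): return cv2.boxPoints(cv2.minAreaRect(k))
E
python3 - <<'E'
from h import *
s=load('s0.png');d=load('d0.png')
S=lambda u,v:(230+u/4.6,150+v/4.6)
D=lambda u,v:(185+u/5,180+v/5)
P=dict(handle=(S(153,146),D(397,84)),key=(S(197,63),D(494,136)),roofrear=(S(478,303),D(40,338)),colfrontout=(S(228,115),D(512,235)),rail=(S(88,195),D(272,105)))
for n,(a,b) in P.items(): X,e=tri(s,a,d,b);print(n,X.round(4),e.round(4))
r1=onz(s,*S(88,197),.011);r2=onz(s,*S(68,355),.011);print('rails',r1.round(4),r2.round(4),np.linalg.norm(r1-r2),((r1+r2)/2).round(4))
print('col edge side', onz(d,*D(512,235),.07),onz(d,*D(385,468),.07),onz(d,*D(412,215),.07),onz(d,*D(283,437),.07))
print('handle z.11',onz(s,*P['handle'][0],.11),onz(d,*P['handle'][1],.11))
print('key z.116',onz(s,*P['key'][0],.116),onz(d,*P['key'][1],.116))
# bow dir
k1=onz(d,*D(463,127),.116);k2=onz(d,*D(526,145),.116);print('bow',k1,k2,np.linalg.norm(k1-k2))
# tray rim at z=.03: scene crop corners at 4x offset(105,180) minus 556
T=lambda u,v:(105+(u-556)/4,180+v/4)
E4=lambda u,v:(278+(u-605)/4,120+v/4)
for nm,c,L in(('s',s,[T(599,52),T(774,36),T(773,122),T(589,136)]),('d',d,[E4(657,33),E4(770,44),E4(752,122),E4(635,112)])):
    Q=np.array([onz(c,*p,.03) for p in L]);print(nm,Q.round(3).tolist(),'len',np.linalg.norm(np.roll(Q,-1,0)-Q,axis=1).round(3),'c',Q.mean(0).round(4))
for nm,p,z in(('calc',(355,198),.016),('mug',(301,234),.09),('rack',(225,262),.05)): print(nm,onz(s,*p,z).round(3))
E
```

```text
handle [0.5221 0.159  0.1071] 0.0015
key [0.4585 0.1966 0.1231] 0.0024
roofrear [0.6529 0.3559 0.0712] 0.0014
colfrontout [0.444  0.2174 0.0679] 0.0086
rail [0.5782 0.1346 0.0854] 0.0633
rails [0.4639 0.1181 0.011 ] [0.6189 0.0939 0.011 ] 0.15688692320742723 [0.5414 0.106  0.011 ]
col edge side [0.44164932 0.21439401 0.07      ] [0.46572294 0.37989913 0.07      ] [0.49618208 0.21620587 0.07      ] [0.51764816 0.37685775 0.07      ]
handle z.11 [0.52631192 0.15907401 0.11      ] [0.52105323 0.16112134 0.11      ]
key z.116 [0.4481471  0.19700786 0.116     ] [0.46020565 0.1907552  0.116     ]
bow [0.4774456  0.18906193 0.116     ] [0.44260881 0.1922764  0.116     ] 0.03498477727852931
s [[0.447, -0.317, 0.03], [0.44, -0.176, 0.03], [0.542, -0.169, 0.03], [0.545, -0.311, 0.03]] len [0.142 0.102 0.142 0.098] c [ 0.4933 -0.2432  0.03  ]
d [[0.545, -0.309, 0.03], [0.443, -0.323, 0.03], [0.437, -0.2, 0.03], [0.537, -0.183, 0.03]] len [0.103 0.123 0.101 0.126] c [ 0.4904 -0.2537  0.03  ]
calc [0.525 0.458 0.016]
mug [0.734 0.245 0.09 ]
rack [0.782 0.03  0.05 ]
```

Call:
move_arm([
  [32, -19, 0, 0, 0, 0],
  [32, -19, 0, 0, 0, 0],
  [32, -19, 0, 0, 0, 0],
  [32, -19, 0, 0, 0, 0],
  [32, -19, 0, 0, 0, -7],
  [33, -19, 0, 0, 0, 0],
  [0, 0, 10, 0, 0, -10],
  [0, 0, 10, 0, 0, -10],
  [0, 0, 10, 0, 0, -10],
  [0, 0, 10, 0, 0, -10],
  [0, 0, 10, 0, 0, -10],
  [0, 0, 0, 0, 0, -10],
])

```text
time_s: 1.6
tool_pos: [0.4562, 0.1902, 0.205]
tcp_rot: [-0.617, -3.078, 0.002]
contact_force: [0.7, -0.2, 1.4]
opening: 0.999
finger_force: 0.0
```

Call:
move_arm([
  [0, 0, 0, 0, 0, -8],
  [0, 0, 0, 0, 0, -6],
  [0, 0, 0, 0, 0, 0],
  [0, 0, 0, 0, 0, 0],
], claw=0.3)

```text
time_s: 2.1
tool_pos: [0.457, 0.1904, 0.2061]
tcp_rot: [-0.249, -3.131, 0.0]
contact_force: [-0.8, 0.3, -0.6]
opening: 0.652
finger_force: 0.0
```

```bash
python3 - <<'E'
from h import *
s=bot.get_state();print(s['time_s'],s['joint_pos'].round(3),s['tool_pos'].round(4),s['opening'])
print(Ro.from_rotvec(s['tcp_rot']).as_matrix().round(3))
c=snap('wrist','w1.png');print({k:c[k] for k in c if k!='frame'})
np.save('pics/w1st.npy',s,allow_pickle=True)
cv2.imwrite('pics/w1b.png',cv2.resize(c['frame'][:,:,::-1],(800,600)))
E
```

```text
2.1 [ 0.232  0.182 -0.251  1.138 -0.     0.391] [0.457  0.1904 0.2061] 0.6518494258548623
[[-0.987  0.158 -0.   ]
 [ 0.158  0.987 -0.   ]
 [ 0.    -0.    -1.   ]]
{'fx': 297.3186396354542, 'fy': 297.3186396354542, 'cx': 256.0253332047065, 'cy': 192.3093201169043, 'T_tool_cam': array([[ 1.40941335e-03, -9.46986261e-01, -3.21270969e-01,
         8.25793042e-02],
       [ 9.99998608e-01,  1.04786310e-03,  1.29827924e-03,
        -4.78738761e-04],
       [-8.92804607e-04, -3.21272351e-01,  9.46986420e-01,
        -1.17324355e-01],
       [ 0.00000000e+00,  0.00000000e+00,  0.00000000e+00,
         1.00000000e+00]])}
```

View pics/w1b.png

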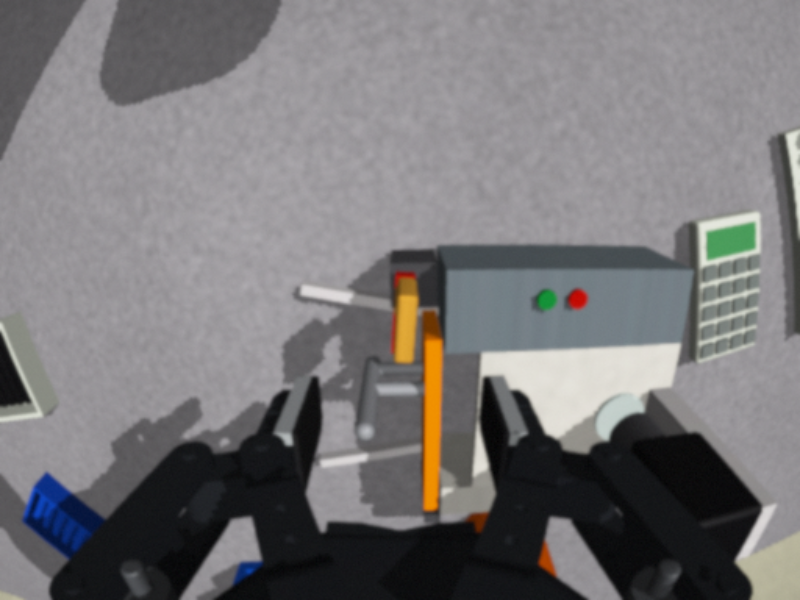

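The wrist picture shows the bow at (405,320), the handle top at (366,432), the panel edge at (432,320-510), and the red cam below the bow pointing along the panel. All of that is in the 800x600 view.

```bash
cat >> h.py <<'E'
def wray(c,st,u,v):
    x,y=(u-c['cx'])/c['fx'],(v-c['cy'])/c['fy'];r=np.hypot(x,y)+1e-12
    d=np.array([np.sin(r)*x/r,np.sin(r)*y/r,np.cos(r)]);T=c['T_tool_cam'];R=Ro.from_rotvec(st['tcp_rot']).as_matrix()
    return st['tool_pos']+R@T[:3,3], R@(T[:3,:3]@d)
def wonz(c,st,u,v,z):
    o,d=wray(c,st,u,v);return o+d*(z-o[2])/d[2]
E
python3 - <<'E'
from h import *
c=load('w1.png');st=np.load('pics/w1st.npy',allow_pickle=True).item();k=1.5625
h=cv2.cvtColor(c['frame'],cv2.COLOR_RGB2HSV)
for v in range(176,234,3): print(v,h[v,int(259)].tolist(),h[v,262].tolist(), end=' | ')
print()
w=lambda u,v,z:wonz(c,st,u/k,v/k,z).round(4)
print('bow far L,R',w(396,360,.116),w(414,361,.116));print('bow near L,R top@292',w(400,292,.116),w(417,292,.116),w(409,279,.116))
print('handle',w(366,432,.11))
print('panel top far/near',w(431,510,.068),w(431,313,.068))
print('col front edge',w(440,268,.07),w(443,352,.07),'rear',w(692,268,.07))
print('col inner',w(680,343,.07))
a,b=w(298,290,.011),w(318,461,.011);print('rails',a,b,(a+b)/2)
E
```

```text
176 [4, 235, 155] [3, 238, 151] | 179 [18, 199, 146] [18, 200, 152] | 182 [19, 197, 146] [18, 199, 150] | 185 [19, 195, 150] [19, 195, 153] | 188 [19, 197, 173] [19, 197, 173] | 191 [20, 192, 228] [20, 192, 228] | 194 [20, 194, 225] [20, 192, 224] | 197 [20, 191, 227] [20, 193, 223] | 200 [20, 191, 226] [20, 194, 224] | 203 [20, 192, 226] [20, 193, 222] | 206 [20, 192, 227] [20, 192, 222] | 209 [20, 193, 225] [20, 192, 223] | 212 [20, 192, 225] [20, 194, 221] | 215 [20, 194, 223] [20, 194, 220] | 218 [20, 192, 224] [20, 195, 218] | 221 [20, 193, 223] [20, 194, 218] | 224 [20, 193, 222] [20, 196, 216] | 227 [20, 194, 221] [20, 194, 216] | 230 [20, 191, 214] [19, 192, 207] | 233 [14, 55, 111] [16, 51, 110] | 
bow far L,R [0.4754 0.1853 0.116 ] [0.4773 0.194  0.116 ]
bow near L,R top@292 [0.4407 0.1928 0.116 ] [0.442  0.2006 0.116 ] [0.4351 0.1979 0.116 ]
handle [0.52   0.1611 0.11  ]
panel top far/near [0.6279 0.1865 0.068 ] [0.4715 0.2063 0.068 ]
col front edge [0.4447 0.215  0.07  ] [0.4968 0.2101 0.07  ] rear [0.4681 0.3806 0.07  ]
col inner [0.5208 0.3742 0.07  ]
rails [0.4607 0.1157 0.011 ] [0.6119 0.0948 0.011 ] [0.5363  0.10525 0.011  ]
```

Call:
move_arm([
  [-1.3, 3.1, 12, 0, 0, 2],
  [0, 0, 12, 0, 0, 0],
  [0, 0, 12, 0, 0, 0],
  [0, 0, 12, 0, 0, 0],
  [0, 0, 12, 0, 0, 0],
  [0, 0, 12, 0, 0, 0],
  [0, 0, 12, 0, 0, 0],
  [0, 0, 12, 0, 0, 0],
  [0, 0, 0, 0, 0, 0],
])

```text
time_s: 3.28
tool_pos: [0.4581, 0.1931, 0.1092]
tcp_rot: [-0.301, -3.125, 0.001]
contact_force: [-0.3, 0.1, -0.3]
opening: 0.649
finger_force: 0.0
```

Call:
move_arm([
  [0, 0, 0, 0, 0, 0],
  [0, 0, 0, 0, 0, 0],
  [0, 0, 0, 0, 0, 0],
  [0, 0, 0, 0, 0, 0],
  [0, 0, 0, 0, 0, 0],
], claw=-1)

```text
time_s: 3.9
tool_pos: [0.4592, 0.1927, 0.1109]
tcp_rot: [0.302, 3.126, -0.002]
contact_force: [-0.1, -4.9, 5.3]
opening: 0.105
finger_force: 59.0
```

Call:
move_arm([
  [0, 0, 0, 0, 0, 7.3],
  [0, 0, 0, 0, 0, 7.3],
  [0, 0, 0, 0, 0, 7.3],
  [0, 0, 0, 0, 0, 7.3],
  [0, 0, 0, 0, 0, 7.3],
  [0, 0, 0, 0, 0, 7.3],
  [0, 0, 0, 0, 0, 7.3],
  [0, 0, 0, 0, 0, 7.3],
  [0, 0, 0, 0, 0, 7.3],
  [0, 0, 0, 0, 0, 7.3],
  [0, 0, 0, 0, 0, 7.3],
  [0, 0, 0, 0, 0, 6.7],
])

```text
time_s: 5.4
tool_pos: [0.4606, 0.1937, 0.1109]
tcp_rot: [2.373, 2.056, 0.005]
contact_force: [4.0, -1.1, 1.4]
opening: 0.109
finger_force: 58.4
```

```bash
python3 - <<'E'
from h import *
s=bot.get_state();print(s['joint_pos'].round(3),s['torque'],s['contact_force'],s['opening'],s['tool_pos'])
R=Ro.from_rotvec(s['tcp_rot']).as_matrix();print('psi',np.degrees(np.arctan2(R[1,1],R[0,1])))
E
```

```text
[ 0.237  0.262 -0.399  0.907 -0.     1.951] [-0.3947844  -0.45310874  0.26440545] [ 3.96723053 -1.08427783  1.36039738] 0.10865430077340163 [0.46063042 0.19369874 0.1109254 ]
psi -8.17395518691444
```

Call:
move_arm([
  [0, 0, 0, 0, 0, 1.5],
  [0, 0, 0, 0, 0, 1.5],
  [0, 0, 0, 0, 0, 0],
  [0, 0, 0, 0, 0, 0],
])

```text
time_s: 5.9
tool_pos: [0.4606, 0.1937, 0.111]
tcp_rot: [2.42, 2.001, 0.005]
contact_force: [5.0, -2.0, 0.2]
opening: 0.107
finger_force: 74.9
```

```bash
python3 - <<'E'
from h import *
s=bot.get_state();print(s['torque'],s['contact_force'],s['opening'],s['tool_pos'])
R=Ro.from_rotvec(s['tcp_rot']).as_matrix();print('psi',np.degrees(np.arctan2(R[1,1],R[0,1])))
E
```

```text
[-0.41209444 -0.98818231  1.39669916] [ 5.03873493 -2.04683857  0.24385137] 0.10705310184189863 [0.46056499 0.19368978 0.11096439]
psi -10.81955076593361
```

Call:
move_arm([
  [0, 0, 0, 0, 0, -2],
  [0, 0, 0, 0, 0, 0],
  [0, 0, 0, 0, 0, 0],
], claw=0.1)

```text
time_s: 6.28
tool_pos: [0.4582, 0.1933, 0.1099]
tcp_rot: [-2.388, -2.039, 0.002]
contact_force: [-0.2, 0.6, -0.6]
opening: 0.549
finger_force: 0.0
```

Call:
move_arm([
  [0, 0, -15, 0, 0, 0],
  [0, 0, -15, 0, 0, 0],
  [0, 0, -15, 0, 0, 0],
  [0, 0, -5, 0, 0, 0],
  [-6, 16, 0, 0, 0, 0],
  [-6, 16, 0, 0, 0, 0],
  [-6, 16, 0, 0, 0, 0],
  [-5.5, 16.4, 0, 0, 0, 0],
  [0, 0, 0, 0, 0, 0],
])

```text
time_s: 7.4
tool_pos: [0.5203, 0.1591, 0.1599]
tcp_rot: [2.391, 2.038, -0.0]
contact_force: [0.0, -0.1, -0.2]
opening: 0.551
finger_force: 0.0
```

```bash
python3 - <<'E'
from h import *
s=bot.get_state();print(s['tool_pos'],s['opening'],s['contact_force'])
R=Ro.from_rotvec(s['tcp_rot']).as_matrix();print(R.round(3))
c=snap('wrist','w2.png');np.save('pics/w2st.npy',s,allow_pickle=True)
cv2.imwrite('pics/w2b.png',cv2.resize(c['frame'][:,:,::-1],(800,600)))
E
```

```text
[0.52027452 0.15906862 0.15986378] 0.5505783657054706 [ 0.04710012 -0.12147009 -0.16877018]
[[ 0.158  0.987  0.   ]
 [ 0.987 -0.158 -0.   ]
 [-0.     0.    -1.   ]]
```

View pics/w2b.png

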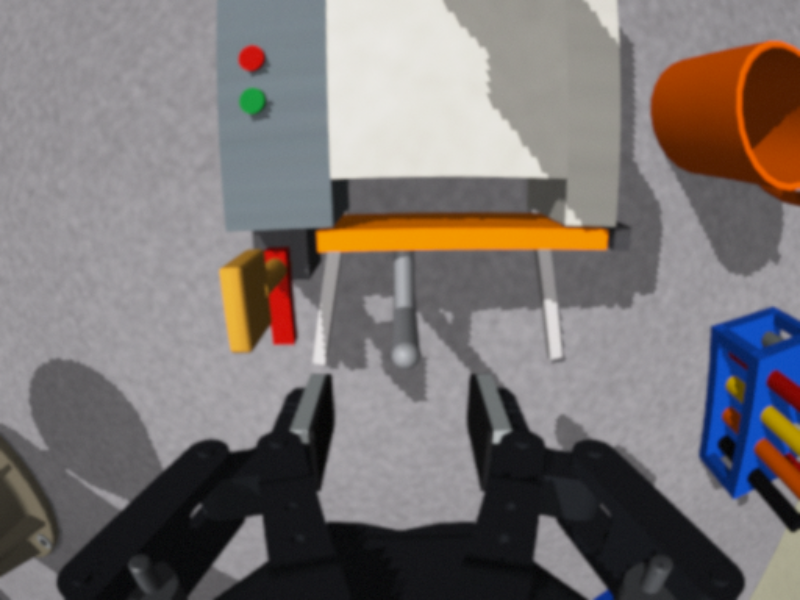

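The red cam at (280,297) now points straight out and is clear of the panel. The handle top is at (404,354), centred between the fingers.

```bash
python3 - <<'E'
from h import *
c=load('w2.png');st=np.load('pics/w2st.npy',allow_pickle=True).item();k=1.5625
w=lambda u,v,z:wonz(c,st,u/k,v/k,z)
R=Ro.from_rotvec(st['tcp_rot']).as_matrix()
H=w(404,354,.11);print('handle',H,'tool',(R.T@(H-st['tool_pos'])*1e3).round(1))
a,b=w(319,364,.011),w(557,360,.011);print('rails',a,b,(a+b)/2,np.degrees(np.arctan2(*(a-b)[[1,0]])))
p,q=w(316,240,.068),w(608,238,.068);print('panel',p,q,np.degrees(np.arctan2(*(p-q)[[1,0]])))
x=w(232,229,.07);y=w(617,226,.07);print('front',x,y,np.degrees(np.arctan2(*(x-y)[[1,0]])))
E
```

```text
handle [0.52262174 0.1620105  0.11      ] tool [ 3.3  1.9 49.9]
rails [0.46089451 0.11680669 0.011     ] [0.6155322  0.09389691 0.011     ] [0.53821335 0.1053518  0.011     ] 171.57285194825388
panel [0.48859306 0.20565993 0.068     ] [0.62790802 0.18629483 0.068     ] 172.08646444248924
front [0.44990477 0.2185528  0.07      ] [0.63227248 0.19218895 0.07      ] 171.7740658333703
```

Call:
move_arm([
  [3, 1.9, 10, 0, 0, -0.9],
  [0, 0, 15, 0, 0, 0],
  [0, 0, 15, 0, 0, 0],
  [0, 0, 15, 0, 0, 0],
  [0, 0, 0, 0, 0, 0],
])

```text
time_s: 8.07
tool_pos: [0.5198, 0.1625, 0.1034]
tcp_rot: [-2.371, -2.058, 0.005]
contact_force: [0.0, -0.3, -0.9]
opening: 0.549
finger_force: 0.0
```

Call:
move_arm([
  [0, 0, 0, 0, 0, 0],
  [0, 0, 0, 0, 0, 0],
  [0, 0, 0, 0, 0, 0],
  [0, 0, 0, 0, 0, 0],
], claw=-1)

```text
time_s: 8.57
tool_pos: [0.5229, 0.1626, 0.1062]
tcp_rot: [2.371, 2.057, 0.004]
contact_force: [4.8, -0.9, -0.6]
opening: 0.112
finger_force: 58.5
```

Call:
move_arm([
  [-8.6, 4, 0, 0, 0, -5],
  [-8.6, 4, 0, 0, 0, -5],
  [-8.6, 4, 0, 0, 0, -5],
  [-8.6, 4, 0, 0, 0, -5],
  [-8.6, 4, 0, 0, 0, -5],
  [-8.6, 4, 0, 0, 0, -5],
])

```text
time_s: 9.32
tool_pos: [0.5485, 0.1137, 0.1061]
tcp_rot: [-1.755, -2.605, -0.001]
contact_force: [-0.5, 1.0, 4.5]
opening: 0.116
finger_force: 59.2
```

Forces are low and the panel is following.

Call:
move_arm([
  [-8.6, 4, 0, 0, 0, -5],
  [-8.6, 4, 0, 0, 0, -5],
  [-8.6, 4, 0, 0, 0, -5],
  [-8.6, 4, 0, 0, 0, -5],
  [-8.6, 4, 0, 0, 0, -5],
  [-8.6, 4, 0, 0, 0, -5],
  [-8.6, 4, 0, 0, 0, -5],
  [0, 0, 0, 0, 0, 0],
])

```text
time_s: 10.32
tool_pos: [0.6064, 0.0812, 0.1062]
tcp_rot: [0.895, 3.011, -0.004]
contact_force: [-1.9, -5.2, 5.7]
opening: 0.116
finger_force: 59.4
```

Call:
move_arm([
  [-8.6, 4, 0, 0, 0, -5],
  [-8.6, 4, 0, 0, 0, -5],
  [-8.6, 4, 0, 0, 0, -5],
  [-8.6, 4, 0, 0, 0, -5],
  [-8.6, 4, 0, 0, 0, -5],
  [-8.6, 4, 0, 0, 0, -5],
  [-8.6, 4, 0, 0, 0, -5],
  [0, 0, 0, 0, 0, 0],
])

```text
time_s: 11.32
tool_pos: [0.6721, 0.0891, 0.1062]
tcp_rot: [-0.052, 3.14, -0.004]
contact_force: [1.5, -6.3, 3.7]
opening: 0.114
finger_force: 59.3
```

Call:
move_arm([
  [0, 0, 0, 0, 0, 0],
  [0, 0, 0, 0, 0, 0],
  [0, 0, 0, 0, 0, 0],
  [0, 0, -14, 0, 0, 0],
  [0, 0, -14, 0, 0, 0],
  [0, 0, -14, 0, 0, 0],
  [0, 0, -14, 0, 0, 0],
  [0, 0, -14, 0, 0, 0],
  [0, 0, -14, 0, 0, 0],
], claw=-0.1)

```text
time_s: 12.45
tool_pos: [0.6714, 0.0905, 0.1904]
tcp_rot: [-0.052, 3.141, 0.0]
contact_force: [0.5, 1.2, 0.4]
opening: 0.452
finger_force: 0.0
```

Call:
move_arm([
  [10, -22, 0, 0, 0, 0],
  [16, -36, 0, 0, 0, 0],
  [17, -38, 0, 0, 0, 0],
  [17, -38, 0, 0, 0, 0],
  [17, -38, 0, 0, 0, 0],
  [17, -38, 0, 0, 0, 0],
  [17, -38, 0, 0, 0, 0],
  [17, -38, 0, 0, 0, 0],
  [17, -38, 0, 0, 0, 0],
  [17, -38, 0, 0, 0, 0],
  [17, -38, 0, 0, 0, 0],
  [11, -27, 0, 0, 0, 0],
])

```text
time_s: 13.95
tool_pos: [0.4948, -0.3443, 0.1899]
tcp_rot: [-0.05, 3.141, -0.001]
contact_force: [1.3, 0.5, 0.0]
opening: 0.448
finger_force: 0.0
```

Call:
move_arm([
  [0, 0, 0, 0, 0, 9.2],
  [0, 0, 0, 0, 0, 9.2],
  [0, 0, 0, 0, 0, 9.2],
  [0, 0, 0, 0, 0, 9.2],
  [0, 0, 0, 0, 0, 9.2],
  [0, 0, 0, 0, 0, 9.2],
  [0, 0, 0, 0, 0, 9.2],
  [0, 0, 0, 0, 0, 9.2],
  [0, 0, 0, 0, 0, 9.2],
  [0, 0, 0, 0, 0, 9.2],
  [0, 0, 0, 0, 0, 0],
  [0, 0, 0, 0, 0, 0],
])

```text
time_s: 15.45
tool_pos: [0.4957, -0.3426, 0.1895]
tcp_rot: [2.22, 2.222, 0.0]
contact_force: [-0.1, 0.5, 0.5]
opening: 0.453
finger_force: 0.0
```

```bash
python3 - <<'E'
from h import *
s=bot.get_state();print(s['tool_pos'],s['opening'],s['contact_force'],s['joint_pos'].round(2))
R=Ro.from_rotvec(s['tcp_rot']).as_matrix();print(R.round(3))
c=snap('wrist','w3.png');np.save('pics/w3st.npy',s,allow_pickle=True)
a=snap('scene','s3.png')['frame'][:,:,::-1]
o=np.zeros((600,800,3),np.uint8);o[:384,:512]=c['frame'][:,:,::-1];o[400:600,:400]=cv2.resize(a[150:250,130:330],(400,200))
o[400:600,400:800]=cv2.resize(snap('side','d3.png')['frame'][:,:,::-1][170:270,130:330],(400,200))
cv2.imwrite('pics/w3b.png',o)
E
```

```text
[ 0.49566912 -0.34255802  0.1895499 ] 0.4528496373096778 [-0.07151911  0.51743499  0.50683246] [-0.74  0.39 -0.01  1.17  0.    0.83]
[[-0.001  1.     0.   ]
 [ 1.     0.001 -0.   ]
 [-0.     0.    -1.   ]]
```

View pics/w3b.png

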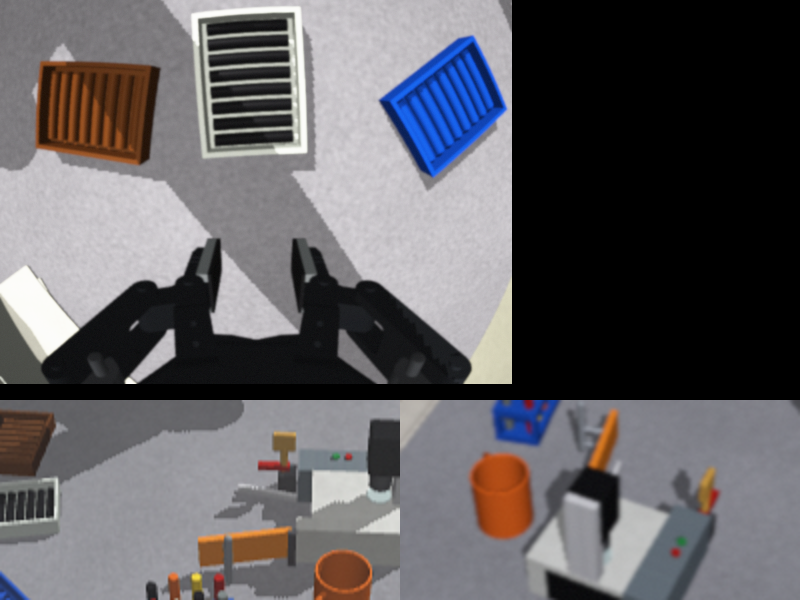

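The panel is open past square and the cam is clear. The tray rim corners in the wrist view are (192,13), (301,7), (307,153) and (203,157), with the brown tray to its left and the blue one to its right.

```bash
python3 - <<'E'
from h import *
c=load('w3.png');st=np.load('pics/w3st.npy',allow_pickle=True).item()
w=lambda u,v,z:wonz(c,st,u,v,z)
Q=np.array([w(192,13,.03),w(301,7,.03),w(307,153,.03),w(203,157,.03)]);print(Q.round(4));print(np.linalg.norm(np.roll(Q,-1,0)-Q,axis=1).round(3))
d=(Q[0]+Q[1]-Q[2]-Q[3])/2;print('centre',Q.mean(0),'heading',np.degrees(np.arctan2(d[1],d[0])))
e=(Q[0]-Q[1]+Q[3]-Q[2])/2;print('ey ang',np.degrees(np.arctan2(e[1],e[0])))
O=np.array([.550,.2045]);th=np.radians(81.8);ex=np.array([np.cos(th),np.sin(th)]);ey=np.array([-ex[1],ex[0]])
for P in(Q.mean(0)[:2],(Q[2,:2]+Q[3,:2])/2):print('station',ex@(P-O),ey@(P-O))
for b,z in (([(40,62),(158,67),(143,162),(37,147)],.03),([(471,38),(505,107),(432,175),(381,100)],.03)):print([w(*p,z)[:2].round(3).tolist() for p in b])
E
```

```text
[[ 0.4364 -0.1791  0.03  ]
 [ 0.5369 -0.1741  0.03  ]
 [ 0.5446 -0.3142  0.03  ]
 [ 0.445  -0.3183  0.03  ]]
[0.101 0.14  0.1   0.139]
centre [ 0.49072095 -0.24645902  0.03      ] heading 93.34529822496779
ey ang -177.38916837052403
station -0.454803423543695 -0.005646808603074961
station -0.5233339555466958 -0.01964593514745193
[[0.259, -0.204], [0.404, -0.23], [0.383, -0.322], [0.244, -0.3]]
[[0.731, -0.175], [0.794, -0.245], [0.688, -0.334], [0.617, -0.259]]
```

Call:
move_arm([
  [0, 0, 0, 0, 0, -10.2],
  [0, 0, 0, 0, 0, -10.2],
  [0, 0, 0, 0, 0, -10.2],
  [0, 0, 0, 0, 0, -10.2],
  [0, 0, 0, 0, 0, -10.2],
  [0, 0, 0, 0, 0, -10.2],
  [0, 0, 0, 0, 0, -10.2],
  [0, 0, 0, 0, 0, -10.2],
  [0, 0, 0, 0, 0, -10.2],
  [0, 0, 0, 0, 0, -10.2],
  [0, 0, 0, 0, 0, -10.2],
], claw=0.2)

```text
time_s: 16.98
tool_pos: [0.4956, -0.3425, 0.1893]
tcp_rot: [-0.613, 3.081, 0.0]
contact_force: [-0.3, -0.7, -0.4]
opening: 0.6
finger_force: 0.0
```

Call:
move_arm([
  [0, 0, 0, 0, 0, -10.2],
  [0, 0, 0, 0, 0, -10.2],
  [0, 0, 0, 0, 0, -10.2],
  [0, 0, 0, 0, 0, -10.2],
  [0, 0, 0, 0, 0, -10.2],
  [0, 0, 0, 0, 0, -10.2],
  [0, 0, 0, 0, 0, -9.7],
  [0, 0, 0, 0, 0, 0],
  [0, 0, 0, 0, 0, 0],
])

```text
time_s: 18.1
tool_pos: [0.4956, -0.3425, 0.1893]
tcp_rot: [-2.276, 2.165, -0.0]
contact_force: [0.3, -0.5, -0.5]
opening: 0.595
finger_force: 0.0
```

Call:
move_arm([
  [0, 0, 15, 0, 0, 0],
  [0, 0, 18, 0, 0, 0],
  [0, 0, 18, 0, 0, 0],
  [0, 0, 18, 0, 0, 0],
  [0, 0, 18, 0, 0, 0],
  [0, 0, 18, 0, 0, 0],
  [0, 0, 18, 0, 0, 0],
  [0, 0, 18, 0, 0, 0],
  [0, 0, 10, 0, 0, 0],
  [0, 0, 5, 0, 0, 0],
  [0, 0, 0, 0, 0, 0],
])

```text
time_s: 19.48
tool_pos: [0.4956, -0.3425, 0.0332]
tcp_rot: [-2.279, 2.163, 0.0]
contact_force: [-1.0, 0.5, -0.5]
opening: 0.606
finger_force: 0.0
```

```bash
python3 - <<'E'
from h import *
s=bot.get_state();print(s['tool_pos'],s['opening'],s['contact_force'],s['joint_pos'].round(2))
R=Ro.from_rotvec(s['tcp_rot']).as_matrix();print(np.degrees(np.arctan2(-R[1,0],-R[0,0])),R[:,2])
c=snap('wrist','w4.png');np.save('pics/w4st.npy',s,allow_pickle=True)
E
```

```text
[ 0.49559549 -0.34248614  0.03315653] 0.6059299413563386 [-0.99903139  0.52893655 -0.51654013] [-0.74  0.52 -0.22  0.83  0.   -2.36]
92.98904991694576 [-7.08997819e-05  1.34489937e-04 -9.99999988e-01]
```

View pics/w4.png

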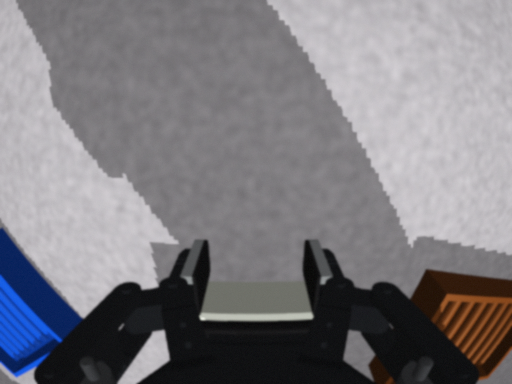

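The wrist view shows the tray's rear wall at (256,295), centred between the open fingertips. Starting the push.

Call:
move_arm([
  [-6, 0, 0, 0, 0, 0],
  [-5, 0, 0, 0, 0, 0],
  [-5, 0, 0, 0, 0, 0],
  [-6, 0, 0, 0, 0, 0.2],
  [-10, 0, 0, 0, 0, 0.6],
  [-12, 0, 0, 0, 0, 0.7],
  [-12, 0, 0, 0, 0, 0.7],
  [-12, 0, 0, 0, 0, 0.7],
  [-12, 0, 0, 0, 0, 0.7],
  [-12, 0, 0, 0, 0, 0.7],
  [-12, 0, 0, 0, 0, 0.7],
  [-8, 0, 0, 0, 0, 0.4],
])

```text
time_s: 21.02
tool_pos: [0.4936, -0.2296, 0.0332]
tcp_rot: [-2.174, 2.268, 0.0]
contact_force: [-0.1, -2.7, 1.1]
opening: 0.597
finger_force: 1.2
```

Call:
move_arm([
  [-10, 0, 0, 0, 0, 0.6],
  [-12, 0, 0, 0, 0, 0.7],
  [-12, 0, 0, 0, 0, 0.7],
  [-12, 0, 0, 0, 0, 0.7],
  [-12, 0, 0, 0, 0, 0.7],
  [-12, 0, 0, 0, 0, 0.7],
  [-12, 0, 0, 0, 0, 0.7],
  [-12, 0, 0, 0, 0, 0.7],
  [-12, 0, 0, 0, 0, 0.3],
  [-5, 0, 0, 0, 0, 0],
])

```text
time_s: 22.28
tool_pos: [0.5039, -0.1192, 0.0332]
tcp_rot: [-2.058, 2.374, 0.0]
contact_force: [0.5, -1.9, 0.1]
opening: 0.602
finger_force: 0.8
```

```bash
python3 - <<'E'
from h import *
s=bot.get_state();print(s['tool_pos'],s['opening'],s['contact_force'])
R=Ro.from_rotvec(s['tcp_rot']).as_matrix();print(np.degrees(np.arctan2(-R[1,0],-R[0,0])))
O=np.array([.550,.2045]);th=np.radians(81.8);ex=np.array([np.cos(th),np.sin(th)]);ey=np.array([-ex[1],ex[0]])
P=s['tool_pos'][:2]-O;print('tcp station',ex@P,ey@P)
a=snap('scene','s5.png')['frame'][:,:,::-1]
cv2.imwrite('pics/s5b.png',cv2.resize(a[140:260,140:300],(800,600),interpolation=cv2.INTER_CUBIC))
E
```

```text
[ 0.50394152 -0.11915251  0.03322126] 0.6016730661823961 [ 0.48768399 -1.90959746  0.06947383]
81.84778804397473
tcp station -0.3269128387315616 -0.0005746203175863787
```

View pics/s5b.png

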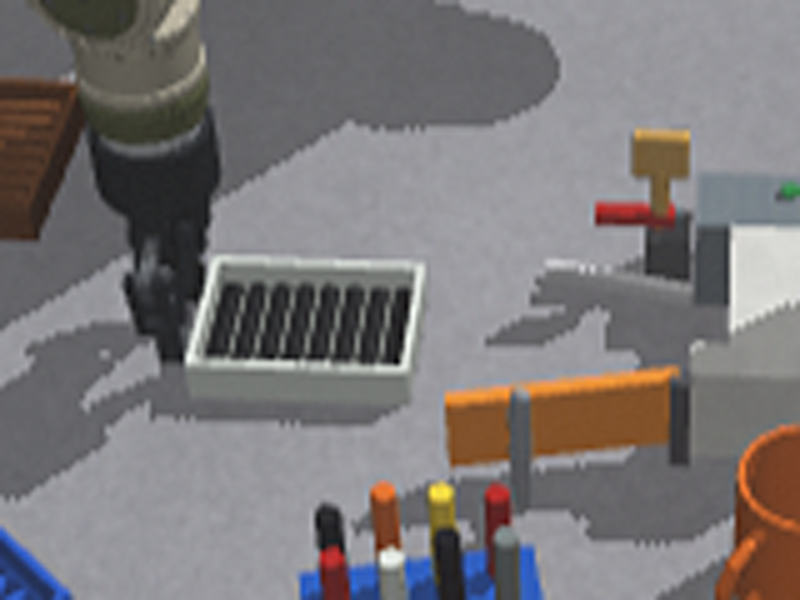

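The tray is turned square and sits against the fingers: rim corners in the crop are (217,257), (425,262), (412,373) and (188,365).

```bash
python3 - <<'E'
from h import *
c=load('s5.png');Q=np.array([onz(c,140+u/5,140+v/5,.03) for u,v in((217,257),(425,262),(412,373),(188,365))])
O=np.array([.550,.2045]);th=np.radians(81.8);ex=np.array([np.cos(th),np.sin(th)]);ey=np.array([-ex[1],ex[0]])
P=Q[:,:2]-O;print(np.c_[P@ex,P@ey].round(4),(P@ex).mean(),(P@ey).mean())
a=onz(c,140+547/5,140+265/5,.011)[:2]-O;print(a@ex,a@ey)
E
```

```text
[[-0.3112  0.0474]
 [-0.1746  0.0499]
 [-0.1711 -0.0524]
 [-0.3112 -0.0531]] -0.24202979315631645 -0.002047546786201556
-0.09682844766989268 0.07210352193874457
```

Call:
move_arm([
  [-10, 0, 0, 0, 0, 0],
  [-12, 0, 0, 0, 0, 0],
  [-12, 0, 0, 0, 0, 0],
  [-12, 0, 0, 0, 0, 0],
  [-12, 0, 0, 0, 0, 0],
  [-12, 0, 0, 0, 0, 0],
  [-12, 0, 0, 0, 0, 0],
  [-12, 0, 0, 0, 0, 0],
  [-6, 0, 0, 0, 0, 0],
])

```text
time_s: 23.45
tool_pos: [0.5183, -0.0203, 0.0333]
tcp_rot: [2.058, -2.374, 0.0]
contact_force: [-0.0, -1.8, -0.9]
opening: 0.599
finger_force: 0.7
```

Call:
move_arm([
  [-8, 0, 0, 0, 0, 0],
  [-10, 0, 0, 0, 0, 0],
  [-10, 0, 0, 0, 0, 0],
  [-10, 0, 0, 0, 0, 0],
  [-10, 0, 0, 0, 0, 0],
  [-10, 0, 0, 0, 0, 0],
  [-10, 0, 0, 0, 0, 0],
  [-5, 0, 0, 0, 0, 0],
])

```text
time_s: 24.45
tool_pos: [0.5287, 0.0518, 0.0333]
tcp_rot: [-2.058, 2.374, -0.0]
contact_force: [-0.0, -1.1, -0.8]
opening: 0.6
finger_force: 0.9
```

Call:
move_arm([
  [-6, 0, 0, 0, 0, 0],
  [-8, 0, 0, 0, 0, 0],
  [-8, 0, 0, 0, 0, 0],
  [-8, 0, 0, 0, 0, 0],
  [-8, 0, 0, 0, 0, 0],
  [-8, 0, 0, 0, 0, 0],
  [-8, 0, 0, 0, 0, 0],
  [-6, 0, 0, 0, 0, 0],
])

```text
time_s: 25.45
tool_pos: [0.5373, 0.111, 0.0334]
tcp_rot: [-2.057, 2.374, -0.0]
contact_force: [-0.5, -2.4, 0.8]
opening: 0.596
finger_force: 1.0
```

```bash
python3 - <<'E'
from h import *
s=bot.get_state();print(s['tool_pos'],s['contact_force'],s['torque'])
O=np.array([.550,.2045]);th=np.radians(81.8);ex=np.array([np.cos(th),np.sin(th)]);ey=np.array([-ex[1],ex[0]])
P=s['tool_pos'][:2]-O;print('tcp station',ex@P,ey@P)
E
```

```text
[0.53726895 0.11103491 0.03335445] [-0.47387978 -2.37598654  0.8343287 ] [-0.39010646  0.04356887 -0.02880138]
tcp station -0.09432533598875675 -0.000729937703339496
```

Call:
move_arm([
  [-6, 0, 0, 0, 0, 0],
  [-7, 0, 0, 0, 0, 0],
  [-7, 0, 0, 0, 0, 0],
  [-7, 0, 0, 0, 0, 0],
  [-7, 0, 0, 0, 0, 0],
  [-7, 0, 0, 0, 0, 0],
  [-7, 0, 0, 0, 0, 0],
  [-7, 0, 0, 0, 0, 0],
  [-5, 0, 0, 0, 0, 0],
])

```text
time_s: 26.58
tool_pos: [0.5458, 0.1704, 0.0333]
tcp_rot: [-2.057, 2.374, -0.0]
contact_force: [0.6, -1.9, 1.5]
opening: 0.602
finger_force: 1.2
```

Call:
move_arm([
  [-2.5, 0, 0, 0, 0, 0],
  [-2.5, 0, 0, 0, 0, 0],
  [-2.5, 0, 0, 0, 0, 0],
  [-2.5, 0, 0, 0, 0, 0],
  [-2.5, 0, 0, 0, 0, 0],
  [-2.5, 0, 0, 0, 0, 0],
  [-2, 0, 0, 0, 0, 0],
])

```text
time_s: 27.45
tool_pos: [0.5482, 0.1869, 0.0333]
tcp_rot: [-2.057, 2.374, -0.0]
contact_force: [0.2, -2.8, 2.7]
opening: 0.608
finger_force: 1.3
```

Call:
move_arm([
  [-1.5, 0, 0, 0, 0, 0],
  [-1.5, 0, 0, 0, 0, 0],
  [-1.5, 0, 0, 0, 0, 0],
])

```text
time_s: 27.82
tool_pos: [0.5487, 0.1907, 0.0333]
tcp_rot: [2.056, -2.374, 0.002]
contact_force: [-0.4, -6.2, 2.1]
opening: 0.6
finger_force: 1.3
```

Call:
move_arm([
  [-1, 0, 0, 0, 0, 0],
  [-1, 0, 0, 0, 0, 0],
  [0, 0, 0, 0, 0, 0],
])

```text
time_s: 28.2
tool_pos: [0.549, 0.1916, 0.0331]
tcp_rot: [2.055, -2.373, 0.003]
contact_force: [2.1, -9.2, 0.2]
opening: 0.599
finger_force: 0.3
```

Call:
move_arm([
  [-1, 0, 0, 0, 0, 0],
  [-1, 0, 0, 0, 0, 0],
  [-1, 0, 0, 0, 0, 0],
  [0, 0, 0, 0, 0, 0],
  [0, 0, 0, 0, 0, 0],
])

```text
time_s: 28.82
tool_pos: [0.5491, 0.1915, 0.0325]
tcp_rot: [2.051, -2.371, 0.01]
contact_force: [0.6, -20.3, 0.1]
opening: 0.598
finger_force: 0.0
```

```bash
python3 - <<'E'
from h import *
s=bot.get_state();print(s['tool_pos'],s['contact_force'],s['torque'])
R=Ro.from_rotvec(s['tcp_rot']).as_matrix();print(np.degrees(np.arctan2(-R[1,0],-R[0,0])))
O=np.array([.550,.2045]);th=np.radians(81.8);ex=np.array([np.cos(th),np.sin(th)]);ey=np.array([-ex[1],ex[0]])
P=s['tool_pos'][:2]-O;print('tcp station',ex@P,ey@P)
c=snap('wrist','w6.png');np.save('pics/w6st.npy',s,allow_pickle=True)
E
```

```text
[0.54906175 0.1914785  0.03249475] [  0.60395378 -20.30796577   0.08472887] [-3.09859963 -0.20698191  1.08954404]
81.72534023429986
tcp station -0.01302219736300492 -0.0009285826331057512
```

Call:
move_arm([
  [6, 0, 0, 0, 0, 0],
  [0, 0, 0, 0, 0, -1.5],
  [-2, 0, 0, 0, 0, 0],
  [-1, 0, 0, 0, 0, 0],
  [-1, 0, 0, 0, 0, 0],
  [-1, 0, 0, 0, 0, 0],
  [-1, 0, 0, 0, 0, 0],
  [0, 0, 0, 0, 0, 0],
])

```text
time_s: 29.88
tool_pos: [0.5485, 0.1909, 0.0333]
tcp_rot: [2.075, -2.348, 0.011]
contact_force: [-2.9, -22.2, 5.7]
opening: 0.601
finger_force: 0.0
```

```bash
cat > q.py <<'E'
from h import *
s=bot.get_state();print(s['tool_pos'],s['contact_force'],s['torque'])
R=Ro.from_rotvec(s['tcp_rot']).as_matrix();print(np.degrees(np.arctan2(-R[1,0],-R[0,0])))
O=np.array([.550,.2045]);th=np.radians(81.8);ex=np.array([np.cos(th),np.sin(th)]);ey=np.array([-ex[1],ex[0]])
P=s['tool_pos'][:2]-O;print('tcp station',ex@P,ey@P)
E
python3 q.py
```

```text
[0.5484817  0.19091541 0.03330094] [ -2.93225521 -22.24003849   5.74090525] [-3.37813802  0.06096097 -1.31314132]
82.93374113956511
tcp station -0.013662254886013098 -0.00043477735009581726
```

Call:
move_arm([
  [6, 0, 0, 0, 0, 0],
  [15, 0, 0, 0, 0, 0],
  [20, 0, 0, 0, 0, 0],
  [20, 0, 0, 0, 0, 0],
  [0, 0, -25, 0, 0, 0],
  [0, 0, -30, 0, 0, 0],
  [0, 0, -30, 0, 0, 0],
  [0, 0, -30, 0, 0, 0],
  [0, 0, 0, 0, 0, 0],
  [0, 0, 0, 0, 0, 0],
])

```text
time_s: 31.12
tool_pos: [0.5418, 0.1349, 0.1477]
tcp_rot: [2.087, -2.348, -0.001]
contact_force: [-0.3, -0.7, 0.0]
opening: 0.604
finger_force: 0.0
```

```bash
python3 q.py; python3 - <<'E'
from h import *
s=bot.get_state();c=snap('wrist','w7.png');np.save('pics/w7st.npy',s,allow_pickle=True)
a=snap('scene','s7.png')['frame'][:,:,::-1];b=snap('side','d7.png')['frame'][:,:,::-1]
o=np.zeros((600,800,3),np.uint8);o[:384,:512]=c['frame'][:,:,::-1]
o[:280,512:792]=cv2.resize(a[165:235,240:310],(280,280),interpolation=cv2.INTER_CUBIC)
o[300:580,512:792]=cv2.resize(b[190:260,220:290],(280,280),interpolation=cv2.INTER_CUBIC)
cv2.imwrite('pics/w7b.png',o)
E
```

```text
[0.54176484 0.13491091 0.1476857 ] [-0.2908632  -0.65918478  0.03440874] [ 0.02333474  0.00546163 -0.02638767]
83.26857831291234
tcp station -0.0700521981719372 -0.0017744555193978436
```

View pics/w7b.png

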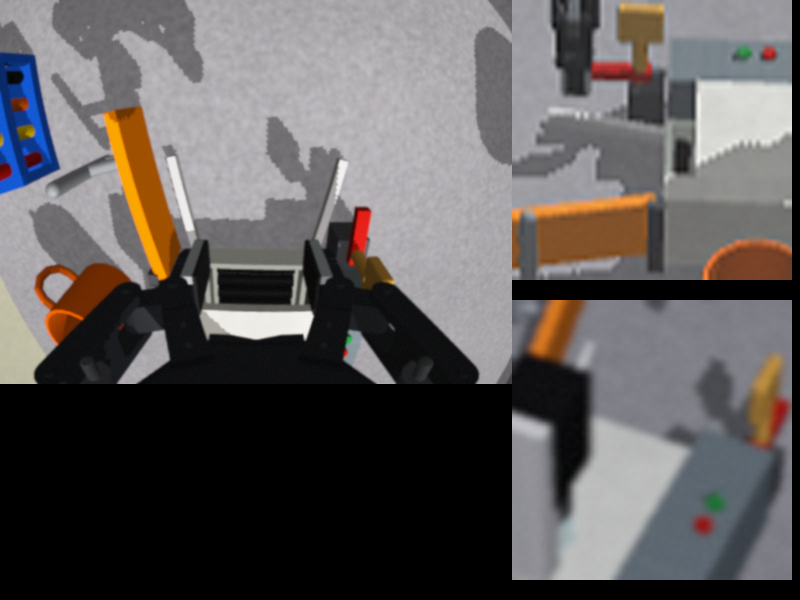

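```bash
python3 - <<'E'
from h import *
c=load('w7.png');st=np.load('pics/w7st.npy',allow_pickle=True).item()
g=cv2.cvtColor(c['frame'],cv2.COLOR_RGB2GRAY)
O=np.array([.550,.2045]);th=np.radians(81.8);ex=np.array([np.cos(th),np.sin(th)]);ey=np.array([-ex[1],ex[0]])
for u in(225,258,295): print(u,[(v,int(g[v,u])) for v in range(240,318,2)])
w=lambda u,v,z:(lambda P:(round(ex@P*1e3,1),round(ey@P*1e3,1)))(wonz(c,st,u,v,z)[:2]-O)
for v in range(244,272,3):print(v,'z0',w(258,v,0),'z30',w(258,v,.03),w(225,v,.03),w(295,v,.03))
for v in range(302,314,3):print(v,'z70',w(258,v,.07))
print('cam tip',w(361,208,.052),'panel tip top',w(124,110,.068),'rails',w(170,156,.011),w(343,160,.011))
E
```

```text
225 [(240, 110), (242, 106), (244, 107), (246, 110), (248, 106), (250, 105), (252, 104), (254, 103), (256, 104), (258, 105), (260, 105), (262, 105), (264, 157), (266, 175), (268, 121), (270, 25), (272, 25), (274, 15), (276, 15), (278, 17), (280, 19), (282, 19), (284, 12), (286, 9), (288, 15), (290, 14), (292, 20), (294, 14), (296, 15), (298, 9), (300, 15), (302, 27), (304, 83), (306, 97), (308, 98), (310, 153), (312, 230), (314, 235), (316, 235)]
258 [(240, 112), (242, 111), (244, 110), (246, 113), (248, 113), (250, 106), (252, 104), (254, 105), (256, 104), (258, 103), (260, 104), (262, 105), (264, 128), (266, 172), (268, 158), (270, 57), (272, 16), (274, 21), (276, 13), (278, 15), (280, 20), (282, 20), (284, 15), (286, 11), (288, 11), (290, 14), (292, 19), (294, 21), (296, 14), (298, 9), (300, 13), (302, 20), (304, 56), (306, 91), (308, 94), (310, 100), (312, 202), (314, 235), (316, 236)]
295 [(240, 113), (242, 110), (244, 108), (246, 110), (248, 110), (250, 106), (252, 105), (254, 104), (256, 104), (258, 105), (260, 105), (262, 103), (264, 118), (266, 165), (268, 172), (270, 144), 
[... 1516 characters left out ...]
float64(-2.4), np.float64(36.6))
268 z0 (np.float64(21.2), np.float64(2.8)) z30 (np.float64(1.4), np.float64(2.0)) (np.float64(2.6), np.float64(-28.9)) (np.float64(1.0), np.float64(36.9))
271 z0 (np.float64(25.0), np.float64(3.0)) z30 (np.float64(4.9), np.float64(2.2)) (np.float64(6.0), np.float64(-29.0)) (np.float64(4.4), np.float64(37.2))
302 z70 (np.float64(9.8), np.float64(2.1))
305 z70 (np.float64(13.2), np.float64(2.2))
308 z70 (np.float64(16.7), np.float64(2.3))
311 z70 (np.float64(20.1), np.float64(2.4))
cam tip (np.float64(-69.7), np.float64(82.9)) panel tip top (np.float64(-144.5), np.float64(-96.1)) rails (np.float64(-99.1), np.float64(-79.5)) (np.float64(-99.6), np.float64(75.7))
```

The wall sits at about x = 0, roughly 2 mm short of home. The side levers (54–59 mm) also show the spread knuckles were bearing on the doorway jambs, not the tray on the stop. I'll finish the push with the gripper closed, in the middle of the wall.

Call:
move_arm([
  [0, 1.5, 0, 0, 0, 1.5],
  [0, 0, 0, 0, 0, 0],
  [0, 0, 0, 0, 0, 0],
  [0, 0, 22, 0, 0, 0],
  [0, 0, 22, 0, 0, 0],
  [0, 0, 22, 0, 0, 0],
  [0, 0, 22, 0, 0, 0],
  [0, 0, 20, 0, 0, 0],
  [0, 0, 4, 0, 0, 0],
  [0, 0, 0, 0, 0, 0],
], claw=-1)

```text
time_s: 32.52
tool_pos: [0.5409, 0.1358, 0.0365]
tcp_rot: [-2.057, 2.375, -0.0]
contact_force: [1.0, 0.5, 0.5]
opening: 0.006
finger_force: 0.0
```

Call:
move_arm([
  [-12, 0, 0, 0, 0, 0],
  [-14, 0, 0, 0, 0, 0],
  [-12, 0, 0, 0, 0, 0],
  [-8, 0, 0, 0, 0, 0],
  [-4, 0, 0, 0, 0, 0],
  [-2, 0, 0, 0, 0, 0],
  [-1.5, 0, 0, 0, 0, 0],
  [-1.5, 0, 0, 0, 0, 0],
  [0, 0, 0, 0, 0, 0],
])

```text
time_s: 33.65
tool_pos: [0.5486, 0.1901, 0.0363]
tcp_rot: [-2.057, 2.375, -0.0]
contact_force: [-0.9, 0.2, -0.4]
opening: 0.004
finger_force: 0.0
```

```bash
python3 q.py
```

```text
[0.54863148 0.19005081 0.03630105] [-0.85570571  0.1540773  -0.4464369 ] [-0.03884893  0.02576916  0.04650066]
81.78670032873913
tcp station -0.014496657323519796 -0.0007063433435693452
```

Call:
move_arm([
  [-1, 0, 0, 0, 0, 0],
  [-1, 0, 0, 0, 0, 0],
  [-1, 0, 0, 0, 0, 0],
  [-1, 0, 0, 0, 0, 0],
  [0, 0, 0, 0, 0, 0],
])

```text
time_s: 34.28
tool_pos: [0.5492, 0.1941, 0.0363]
tcp_rot: [2.057, -2.375, 0.0]
contact_force: [0.3, -2.2, 0.9]
opening: 0.001
finger_force: 1.0
```

```bash
python3 q.py
```

```text
[0.54917026 0.19409928 0.03632004] [ 0.32260867 -2.20419912  0.85040448] [-0.41427298  0.05220349 -0.03186637]
81.80041287203595
tcp station -0.010412727382376481 -0.0006621822938187777
```

It moved freely past the earlier "stop", which confirms the jamb contact. Continuing.

Call:
move_arm([
  [-1, 0, 0, 0, 0, 0],
  [-1, 0, 0, 0, 0, 0],
  [-1, 0, 0, 0, 0, 0],
  [0, 0, 0, 0, 0, 0],
])

```text
time_s: 34.78
tool_pos: [0.5495, 0.1949, 0.0364]
tcp_rot: [2.053, -2.374, 0.005]
contact_force: [-1.2, -10.7, 2.8]
opening: -0.0
finger_force: 5.0
```

```bash
python3 q.py
```

```text
[0.54954372 0.19491772 0.03638941] [ -1.22247027 -10.73998441   2.81566926] [-1.90419698  0.05807653  0.03975848]
81.70921926656825
tcp station -0.009549391386847208 -0.000915098868191101
```

Call:
move_arm([
  [-1, 0, 0, 0, 0, 0],
  [-1, 0, 0, 0, 0, 0],
  [0, 0, 0, 0, 0, 0],
  [0, 0, 0, 0, 0, 0],
])

```text
time_s: 35.28
tool_pos: [0.5497, 0.1951, 0.0364]
tcp_rot: [2.05, -2.373, 0.009]
contact_force: [-0.8, -15.4, 4.8]
opening: 0.003
finger_force: 8.0
```

```bash
python3 q.py
```

```text
[0.54966964 0.1950792  0.03638264] [ -0.81833237 -15.43652477   4.79080124] [-3.07658388  0.2152675   0.02676954]
81.63084762184056
tcp station -0.009371605019977166 -0.0010166988996077096
```

Call:
move_arm([
  [5, 0, 0, 0, 0, 0],
  [15, 0, 0, 0, 0, 0],
  [20, 0, 0, 0, 0, 0],
  [26, 0, 0, 0, 0, 0],
  [0, 0, -25, 0, 0, 0],
  [0, 0, -30, 0, 0, 0],
  [0, 0, -30, 0, 0, 0],
  [0, 0, -27, 0, 0, 0],
  [0, 0, 0, 0, 0, 0],
  [0, 0, 0, 0, 0, 0],
])

```text
time_s: 36.52
tool_pos: [0.5399, 0.1332, 0.1475]
tcp_rot: [2.056, -2.375, -0.001]
contact_force: [-0.5, -0.3, -0.1]
opening: -0.0
finger_force: 0.0
```

```bash
python3 q.py; python3 - <<'E'
from h import *
s=bot.get_state();c=snap('wrist','w8.png')
O=np.array([.550,.2045]);th=np.radians(81.8);ex=np.array([np.cos(th),np.sin(th)]);ey=np.array([-ex[1],ex[0]])
def edges(c,st,us):
    g=cv2.cvtColor(c['frame'],cv2.COLOR_RGB2GRAY).astype(float)
    for u in us:
        col=g[:,u]; r=max(range(240,290),key=lambda v:col[v+1]-col[v-1]); f=max(range(298,325),key=lambda v:col[v+1]-col[v-1])
        X=ex@(wonz(c,st,u,r,.03)[:2]-O);F=ex@(wonz(c,st,u,f,.07)[:2]-O)
        print(u,r,f,'rim rel roof edge -> station x',round((X-F)*1e3+22,1))
edges(load('w7.png'),np.load('pics/w7st.npy',allow_pickle=True).item(),(225,240,258,275,290));print()
edges(c,s,(215,225,285,295,300))
for a,b in (('s0.png','s9.png'),('d0.png','d9.png')):
    n=snap('scene' if a[0]=='s' else 'side',b)['frame'];o=load(a)['frame']
    m=(np.abs(n.astype(int)-o).max(2)>50).astype(np.uint8)
    for nm,bx in(dict(calc=(338,180,372,215),mug=(284,224,320,268),rack=(198,235,252,290)) if a[0]=='s' else dict(calc=(202,290,264,332),mug=(165,195,198,240),rack=(176,135,213,192))).items(): print(a,nm,int(m[bx[1]:bx[3],bx[0]:bx[2]].sum()))
E
```

```text
[0.53987882 0.13319242 0.14750202] [-0.53493948 -0.28714305 -0.0940609 ] [-0.02034639  0.0354444  -0.00061228]
81.77314907668563
tcp station -0.07202212202233117 -0.00015281654245535674
225 263 310 rim rel roof edge -> station x -1.3
240 264 311 rim rel roof edge -> station x -1.2
258 264 311 rim rel roof edge -> station x -1.2
275 265 311 rim rel roof edge -> station x -0.2
290 265 311 rim rel roof edge -> station x -0.4

215 269 306 rim rel roof edge -> station x 10.0
225 269 311 rim rel roof edge -> station x 4.3
285 269 322 rim rel roof edge -> station x -9.1
295 269 306 rim rel roof edge -> station x 10.0
300 268 316 rim rel roof edge -> station x -3.1
s0.png calc 0
s0.png mug 0
s0.png rack 346
d0.png calc 0
d0.png mug 0
d0.png rack 0
```

```bash
python3 -c "
from rig import bot
print(bot.finish_job())"
```

```text
the job is handed in; nothing more can be done
None
```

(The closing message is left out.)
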